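# Unlock a print-scrap grinder and hold its guard open

## Task

The clear guard over the print-scrap grinder's hopper is locked by a bolt: wind the crank on the black post beside it clockwise (seen from above) a full turn, until it comes to its stop, which draws the bolt. Then raise the guard by its handle to 45 degrees and finish still holding it there, steady, with the gripper, since it falls shut if let go. Leave the tyre, jar and scraper on the bench where they are.

Things in the scene. Friction and masses are not known exactly. Their poses are not given: they have to be found in the camera images.
- grinder: Grinder for failed prints, fixed; sizes in mm. Origin under the centre of its grey hopper, bench level; z up, x from handle side (front) to hinge side, y left. Hopper 200 (x) x 220 (y) x 120 high; behind it (x 105 to 175) a black drive and motor, to 120 high. On its right a black post, 100 (x) x 90 (y) x 120 high, centred at x -50, y -195, with the crank on top.
- crank_axis (a point): Point on the crank's vertical turning axis, at the top of the black post, 120 above the bench. Fixed; at x -50, y -195 of the grinder.
- crank_knob (a point): Point on the axis of the crank's upright round black knob, 20 in diameter and 45 tall, spinning freely on its pin. The knob spans heights 136 to 181; this point is at 161. It goes round the crank axis at a radius of 50. The flat crank arm lies at heights 126 to 134.
- crank (a joint): Crank angle in rad, growing clockwise seen from above, 0 to 6.9 between stops (a full turn and a little over); starts at 0 to 0.3. At 0 the knob points away from the hopper (grinder -y), then goes round by grinder -x, +y, +x. Stays where left; takes about 1.5 N at the knob. Counts as wound to the stop from 6.5.
- guard_hinge (a point): Middle of the guard's hinge line (along the grinder's y), at the hopper's far top edge: x 100, z 120 of the grinder. Fixed.
- guard (a joint): Guard angle in rad: 0 shut and level, growing as its front rises; mechanical stop at 1.4. Not balanced: it falls shut from any angle when let go. 45 degrees is 0.785.
- guard_panel: The hinged guard: clear sheet 200 x 220 x 6 in a grey frame, with a dark steel handle loop at its front, lug on its right side; about 0.3 to 0.6 kg. Origin on the hinge line; its x runs from the handle towards the hinge, z is the sheet's upper normal; turns with the guard.
- guard_bar (a point): Middle of the handle's cross bar: round, 12 diameter, 120 long along the grinder's y, in the plane of the sheet, 60 in front of the hopper's front wall; 260 from the hinge line and 3 above it along the guard's normal; 123 above the bench when shut. The loop is open (about 50 clear) between bar and frame.
- tyre: Printed ring like a toy tyre, 72 diameter, 24 high, lying loose on the bench left of the grinder. Leave alone.
- jar: Small jar, 52 diameter, 75 high, loose, right of the black post. Leave alone.
- scraper: Print scraper (spatula) lying loose on the bench, left. Leave alone.
- bolt (a joint): Steel bolt, in m drawn back: 0 locked, about 0.018 when the crank is at its stop; geared to the crank. Comes out of the post towards the hopper at height 103 to 113 mm, over a lug on the guard's right side; until drawn back about 0.014 the guard cannot be raised.

How it is judged:
On the way, in this order (a step that is already met when the one before it is completed fails the run):
1. the crank is wound clockwise to its stop with the guard still shut (value of joint crank above 6.5 rad and value of joint guard below 0.1 rad), for 0.1 s.
2. the guard is raised to about 45 degrees, in the gripper (value of joint guard between 0.66 and 0.91 rad and contact force between the fingers and guard_panel above 0.5 N), for 0.3 s.
At the end, for the whole second after the job is handed in: The gripper's fingers hold the guard (over 0.5 N) at 45 degrees within 7 degrees (0.66 to 0.91 rad), slower than 0.1 rad/s, no loose thing propping it, and the crank is still at its stop (above 6.4 rad) (all of step 2 and velocity of joint guard between -0.1 and 0.1 rad/s and contact force between each of tyre, jar, scraper and guard_panel below 0.1 N and value of joint crank above 6.4 rad); the arm keeps its last pose, push and grip.
It fails at once if the tyre, jar or scraper is shifted by more than 30 mm (distance of any of tyre, jar, scraper from where it was at the start of the episode above 0.03 m).
It also fails if it takes over 72 s, if anything falls off the work surface, if the arm or the gripper's body presses on something with over 40 N, if the wrist force passes 120 N, or if a joint passes its speed limit or range.

## Robot

A 6-joint arm with a two-finger parallel gripper is mounted at the origin on the work surface. World frame = base frame: x ahead of the robot, y to its left, z up, the work surface at z = 0. Lengths are in m, angles in rad, forces in N, time in s.
With the tool pointing down it reaches from about 0.4 to 0.825 m from the base axis. Payload 7 kg.
Tool frame: the origin (TCP) lies on the centre line of the jaws, within the pads' length; the fingertips stand 8 mm ahead of it and the grasp point (between the pads) lies 11 mm behind it; z points along the fingers, y is the line along which they close (so a half turn about z gives the same grasp; the last joint's range is limited). The gripper opens to 88 mm and grips with 3 to 60 N. Pads are 19 mm wide; open, the fingers measure 130 mm over their backs; the gripper's body (78 mm by 193 mm) begins 47 mm behind the grasp point.
Start: joints at [-0.907, 0.359, 0.012, 0, -1.224, -0.288], TCP at [0.248, -0.628, 0.207] pointing down, gripper open.
Joint ranges: [-3.07, 3.07], [-1.43, 2.12], [-1.02, 1.25], [-3.03, 1.67], [-3.05, -0], [-3.03, 3.03]. Speed limits (rad/s): [2.39, 2.39, 3.01, 3.14, 3.14, 3.14].

## Interface

Orientations are given as a unit quaternion [w, x, y, z].
In Python, from rig import robot, optics gives the robot as it stands. The module is installed in compiled form; this text tells all that it offers.
- The arm moves only by the shell command python3 -m handwheel 'ROWS' [FORCE]. ROWS is JSON, a list that holds one entry, the list of rows, each a list of 7 numbers: the shift along the tool's x, y, z in units of 30 mm (1.0 is 30 mm), then the turn, a rotation vector about the tool's x, y, z in units of 8 degrees (1.0 is 8 degrees), then the opening, from 0 (shut) to 1 (fully open). A call has 1 to 10 rows; each row is the pose to reach, as a shift and turn from the pose commanded when the call began, along the tool's axes at that moment; what a row does not reach only later rows make up. A row lasts 1/10 s, in which the tool goes at most 50 mm and 8.59 degrees, less where a joint would pass 70% of its speed; a pose out of reach is approached as far as the arm can. A call with a gripper value outside its range is refused whole. The fingers move at their own pace and stop on an object; FORCE is the grip in N (left out, the last holds). Time passes only in rows, so rows that repeat a pose let the fingers close. It gives the time, the measured TCP pose, the force, the opening and the grip force at its end, in the units of the state.
- robot.observe(): the state, without advancing time (a new reading comes with each control period).
- optics.snapshot(name): name is "side" or "top" or "wrist"; returns the picture (384x512x3 uint8, red, green, blue); there is no depth.
- optics.calibration(name): a dict with "camera_matrix" (3x3 intrinsics, pixels), "origin" and "orientation" of the camera in the world. Camera axes: x right, y down, z forward; pixel columns grow to the right and rows downward; lengths in m; the calibration is good to about 2 mm. The wrist camera is an equidistant fisheye: a pixel r from the principal point sees the ray r / f radians off the axis. A picture is of the moment at which its call begins: read the wrist's pose just before it. calibration takes no time and is no camera call; for the wrist camera it gives the pose at the moment of the call.
- robot.close_job(): hands the job in; it is judged then, once.
The state is a dict: "clock": time; "joint_pos": joint angles; "qvel": joint speeds; "joint_efforts": joint torques, N m; "ee_pos": TCP position; "ee_rot": TCP orientation; "contact_force": force on the tool from outside, world axes, zero at the start; "wrist_torque": the same for the moment, N m; "width": finger opening in m; "grip_force": force on a finger pad.
Only numpy, scipy, OpenCV 4.12 (cv2) and the standard library are available. Lean on these libraries where they do the work, as an engineer would, in place of code of your own. Each camera call takes 0.05 s, during which the arm holds its last target. There are 200 camera calls.

## Working session

There is one attempt and no reset: what is moved stays moved. The work goes in short steps, Python scripts to look and compute and a shell command to move; the robot and the scene stay as the last step left them, time stands still between calls to the robot, and variables do not carry over. Pictures are saved under pics/ and viewed, at most 10 in all, crops included, and the job is handed in when it is done.

```bash
mkdir -p pics; ls; python3 - <<'E'
from rig import robot, optics
import cv2, numpy as np
s=robot.observe(); print(s)
a=optics.snapshot("side"); b=optics.snapshot("top")
cv2.imwrite("pics/side0.png",a[:,:,::-1]); cv2.imwrite("pics/top0.png",b[:,:,::-1])
for n in("side","top","wrist"): print(n,optics.calibration(n))
E
```

```text
pics
{'clock': 0.0, 'joint_pos': array([-9.06886995e-01,  3.59394071e-01,  1.10869116e-02, -3.46373962e-04,
       -1.22408151e+00, -2.88115656e-01]), 'qvel': array([ 0.00069871, -0.00042965, -0.00093183,  0.00014521,  0.00086934,
        0.00069692]), 'joint_efforts': array([-1.57075365e-04, -5.82728863e+01,  2.93060786e+01,  6.99712381e+00,
        7.12120032e-03, -1.60877821e-04]), 'ee_pos': array([ 0.24753483, -0.62743578,  0.20603094]), 'ee_rot': array([-2.20103631e-04, -1.86735161e-01,  9.82409955e-01,  7.82275773e-04]), 'contact_force': array([-0.12506814, -0.51799947, -0.98858848]), 'wrist_torque': array([-0.0464664 , -0.03444298,  0.01492935]), 'grip_force': 0.0, 'width': 0.0876187928457033}
side {'camera_matrix': array([[409.49246286,   0.        , 254.92525281],
       [  0.        , 409.49246286, 194.59779655],
       [  0.        ,   0.        ,   1.        ]]), 'origin': array([0.36662605, 1.00246062, 0.73091219]), 'orientation': array([ 0.06079905, -0.10796895,  0.8737174 , -0.47038717])}
top {'camera_matrix': array([[425.45475866,   0.        , 254.65173149],
       [  0.        , 425.45475866, 197.13628128],
       [  0.        ,   0.        ,   1.        ]]), 'origin': array([0.43164123, 0.10800921, 1.12558812]), 'orientation': array([-0.05310812,  0.70500651, -0.70488599,  0.0572808 ])}
wrist {'camera_matrix': array([[297.31863964,   0.        , 254.20974832],
       [  0.        , 297.31863964, 194.19232581],
       [  0.        ,   0.        ,   1.        ]]), 'origin': array([ 0.17536018, -0.65621924,  0.38364565]), 'orientation': array([0.08165163, 0.5565747 , 0.81786722, 0.12104063])}
```

View pics/side0.png

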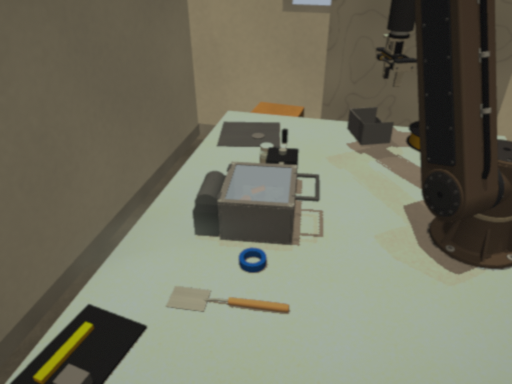

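View pics/top0.png

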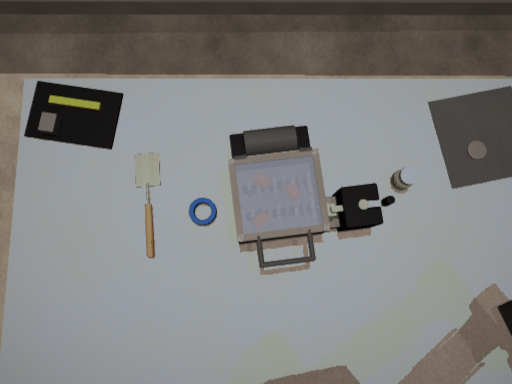

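The side view shows the handle loop near (308,187), the knob near (284,135) and the tyre at (252,259). The top view shows the bar near (287,262), the crank axis near (363,205), the knob near (388,201) and the jar at (403,178). I'll zoom in for pixel-accurate points.

```bash
cat > h.py <<'E'
import numpy as np, cv2
from scipy.spatial.transform import Rotation as R
from rig import robot, optics
def rot(q): return R.from_quat(np.roll(q,-1))
def ray(c,p):
    K=c["camera_matrix"]; d=np.linalg.solve(K,[p[0],p[1],1]); 
    return np.array(c["origin"]), rot(c["orientation"]).apply(d/np.linalg.norm(d))
def plane(c,p,z):
    o,d=ray(c,p); return o+d*(z-o[2])/d[2]
def tri(c1,p1,c2,p2):
    o1,d1=ray(c1,p1); o2,d2=ray(c2,p2)
    s=np.linalg.lstsq(np.c_[d1,-d2],o2-o1,rcond=None)[0]
    a,b=o1+d1*s[0],o2+d2*s[1]; return (a+b)/2, np.linalg.norm(a-b)
E
python3 - <<'E'
import cv2,numpy as np
a=cv2.imread("pics/side0.png")[115:215,225:335]; b=cv2.imread("pics/top0.png")[120:275,225:415]
cv2.imwrite("pics/c1.png",cv2.resize(a,None,fx=6,fy=6,interpolation=cv2.INTER_CUBIC)[:600])
cv2.imwrite("pics/c2.png",cv2.resize(b,None,fx=3.8,fy=3.8,interpolation=cv2.INTER_CUBIC))
E
```

```text
(no output)
```

View pics/c1.png

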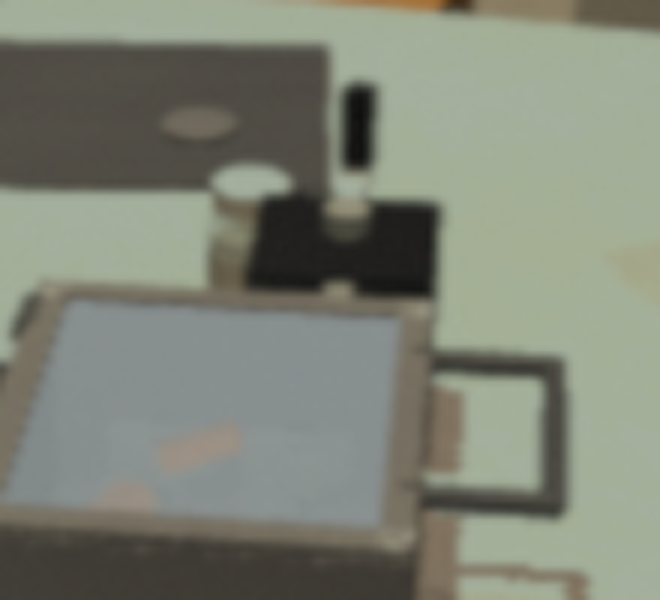

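View pics/c2.png

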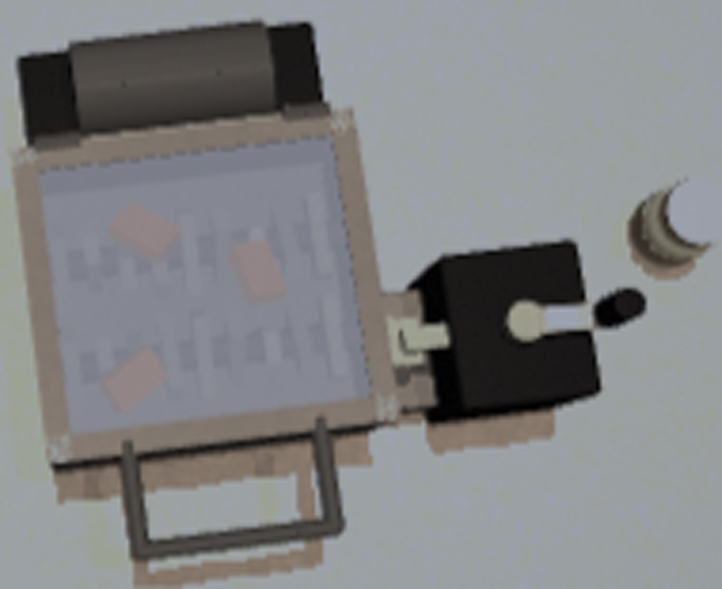

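The side crop shows the knob at full-frame (285,130) to (284.5,142.5) and the bar corners at about (317,175) and (317,200). The top crop shows the bar from (262.6,264.7) to (313.4,258.4) and the crank hub at (363,204). The knob is at (388,201) and the frame corners are at (231,161), (316,152), (328,227) and (241,238). Next I'll refine these with masks and triangulate.

```bash
python3 - <<'E'
from h import *
np.set_printoptions(precision=4,suppress=True)
S=optics.calibration("side");T=optics.calibration("top")
a=cv2.imread("pics/side0.png");b=cv2.imread("pics/top0.png")
def comp(im,roi,thr):
    x0,y0,x1,y1=roi; m=(im[y0:y1,x0:x1].max(2)<thr).astype(np.uint8)
    n,l,st,c=cv2.connectedComponentsWithStats(m); i=1+np.argmax(st[1:,4]); p=np.argwhere(l==i)[:,::-1]+[x0,y0]
    return p
kt=comp(b,(379,190,398,212),70); ks=comp(a,(278,122,292,143),70)
for n,p in(("knob top",kt),("knob side",ks)): print(n,len(p),p.mean(0),p.min(0),p.max(0),cv2.minAreaRect(p.astype(np.float32)))
K,e=tri(T,kt.mean(0),S,ks.mean(0)); print("knob",K,e)
def bar(im,roi,thr):
    p=comp(im,roi,thr).astype(np.float32); r=cv2.minAreaRect(p); print(len(p),r); return p.mean(0)
bt=bar(b,(268,255,308,270),95); bs=bar(a,(314,180,322,195),95)
print(bt,bs)
B1,e1=tri(T,(262.6,264.7),S,(317.3,199.5)); B2,e2=tri(T,(313.4,258.4),S,(317.3,175.5)); print("bar ends",B1,e1,B2,e2,np.linalg.norm(B1-B2))
print("bar mid",tri(T,bt,S,bs),(B1+B2)/2)
for z in(.12,.126):
  C=np.array([plane(T,p,z) for p in((230.8,160.8),(315.8,151.6),(327.6,227.4),(240.8,238.4))]); print("frame",C.mean(0),[np.linalg.norm(C[i]-C[i-1]) for i in range(4)])
ux=(C[0]+C[1]-C[2]-C[3])[:2]; uy=(C[0]+C[3]-C[1]-C[2])[:2]
y1=np.arctan2(ux[1],ux[0]); y2=np.arctan2(-uy[0],uy[1]); d=(B1-B2); y3=np.arctan2(-d[0],d[1]); print("yaws",y1,y2,y3)
print("hub",plane(T,(363,204.2),.134))
g=(y1+y2)/2; Rm=np.array([[np.cos(g),-np.sin(g)],[np.sin(g),np.cos(g)]]); c=C.mean(0)[:2]
print("pred axis",c+Rm@[-.05,-.195],"bar",c+Rm@[-.16,0],"hinge",c+Rm@[.1,0])
E
```

```text
knob top 99 [387.6263 200.5859] [381 196] [394 205] ((387.50006103515625, 200.50003051757812), (7.602630138397217, 13.86362075805664), 63.43495178222656)
knob side 53 [284.3774 136.0189] [282 130] [286 142] ((284.0, 136.0), (12.0, 4.0), 90.0)
knob [ 0.5766 -0.2052  0.1545] 0.0002723538678154013
191 ((287.4672546386719, 261.2461853027344), (4.702946186065674, 39.83107376098633), 82.64761352539062)
45 ((317.0, 187.0), (14.0, 2.0), 90.0)
[287.6806 261.2147] [317. 187.]
bar ends [0.4306 0.0835 0.1173] 0.0003329720312990407 [ 0.4453 -0.0353  0.1212] 0.0006743420832598578 0.1197275348828291
bar mid (array([0.4387, 0.0248, 0.1196]), np.float64(0.0004961783165414758)) [0.4379 0.0241 0.1193]
frame [0.5977 0.0442 0.12  ] [np.float64(0.18927635110561553), np.float64(0.20809483396606024), np.float64(0.18636793329539708), np.float64(0.2070756155231525)]
frame [0.5967 0.0446 0.126 ] [np.float64(0.18814700392208003), np.float64(0.2068532033382767), np.float64(0.1852559396451654), np.float64(0.20584006622286277)]
yaws 0.13059923156383008 0.11885695405383541 0.1230791657054407
hub [ 0.5712 -0.1532  0.134 ]
pred axis [ 0.5714 -0.1551] bar [0.438  0.0247] hinge [0.696 0.057]
```

```bash
cat >> h.py <<'E'
g=.124; XG=np.array([np.cos(g),np.sin(g),0]); YG=np.array([-np.sin(g),np.cos(g),0]); Z=np.array([0,0,1.])
AX=np.array([.5712,-.1545,.120]); HINGE=np.array([.696,.057,.120])
def toolR(t=0):
    "fingers down, tool y = -grinder x; tilted t rad with the guard"
    y0=-XG; z=-(np.cos(t)*Z+np.sin(t)*XG); y=-(np.cos(t)*XG-np.sin(t)*Z); return R.from_matrix(np.c_[np.cross(y,z),y,z])
def rel(pos,Rt,s=None):
    s=s or robot.observe(); r=rot(s["ee_rot"])
    return np.r_[r.inv().apply(np.array(pos)-s["ee_pos"])/.03, np.degrees((r.inv()*Rt).as_rotvec())/8]
def knob(q): return AX+.05*(-YG*np.cos(q)-XG*np.sin(q))
E
python3 - <<'E'
from h import *
np.set_printoptions(precision=2,suppress=True)
print(rel([.5766,-.2052,.24],toolR()))
E
python3 -m handwheel '[[[-15.37,9.06,-1.13,0,0,-9.45,1],[-15.37,9.06,-1.13,0,0,-9.45,1],[-15.37,9.06,-1.13,0,0,-9.45,1],[-15.37,9.06,-1.13,0,0,-9.45,1],[-15.37,9.06,-1.13,0,0,-9.45,1],[-15.37,9.06,-1.13,0,0,-9.45,1],[-15.37,9.06,-1.13,0,0,-9.45,1],[-15.37,9.06,-1.13,0,0,-9.45,1],[-15.37,9.06,-1.13,0,0,-9.45,1],[-15.37,9.06,-1.13,0,0,-9.45,1]]]' 20
python3 - <<'E'
from h import *
np.set_printoptions(precision=2,suppress=True)
s=robot.observe();print(rel([.5766,-.2052,.24],toolR()),s["joint_pos"])
E
```

```text
[-15.37   9.07  -1.12   0.01   0.01  -9.45]
clock: 1.1
ee_pos: [0.5553, -0.2324, 0.2386]
ee_rot: [0.0, 0.751, -0.66, -0.0]
contact_force: [0.9, -1.2, 0.6]
width: 0.0878
grip_force: 0.0
[-0.81 -0.82 -0.05  0.    0.    0.03] [-0.07  0.22 -0.11 -0.   -1.24  0.2 ]
```

```bash
python3 -m handwheel '[[[-0.81,-0.82,-0.05,0,0,0,1],[-0.81,-0.82,-0.05,0,0,0,1],[-0.81,-0.82,1.2,0,0,0,1],[-0.81,-0.82,2.0,0,0,0,1],[-0.81,-0.82,2.5,0,0,0,1],[-0.81,-0.82,2.87,0,0,0,1],[-0.81,-0.82,2.87,0,0,0,1]]]' 20
python3 - <<'E'
from h import *
np.set_printoptions(precision=2,suppress=True)
print(rel([.5766,-.2052,.152],toolR()))
im=optics.snapshot("wrist");cv2.imwrite("pics/w1.png",im[:,:,::-1])
E
```

```text
clock: 1.8
ee_pos: [0.5748, -0.2074, 0.1508]
ee_rot: [0.001, 0.75, -0.662, -0.001]
contact_force: [-0.4, 0.1, -0.2]
width: 0.0877
grip_force: 0.0
[-0.07 -0.07 -0.04  0.02  0.01 -0.  ]
```

View pics/w1.png

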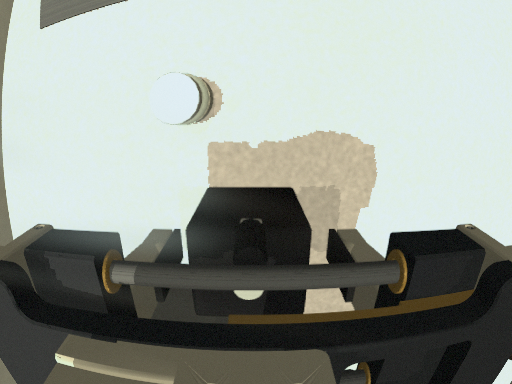

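The wrist view shows the knob at (250,240), centred between the open fingers at x of about 170 and 340. The jar at (183,98) is clear. I'll centre the gripper by 2 mm and close.

```bash
python3 -m handwheel '[[[-0.07,-0.07,0,0,0,0,1],[-0.07,-0.07,0,0,0,0,0.1],[-0.07,-0.07,0,0,0,0,0.1],[-0.07,-0.07,0,0,0,0,0.1],[-0.07,-0.07,0,0,0,0,0.1],[-0.07,-0.07,0,0,0,0,0.1],[-0.07,-0.07,0,0,0,0,0.1],[-0.07,-0.07,0,0,0,0,0.1]]]' 15
python3 - <<'E'
from h import *
np.set_printoptions(precision=2,suppress=True)
s=robot.observe();print(rel([.5766,-.2052,.152],toolR()),s["contact_force"])
d=s["ee_pos"]-AX;print(np.arctan2(-d@XG,-d@YG),np.hypot(d@XG,d@YG))
for a in(0,1.15,2.3,3.45,4.6,5.75):
    for q in np.linspace(a,a+1.15,11)[1:]:
        v=(knob(q)-knob(a)); r=toolR().inv().apply(v)/.03; print("[%.2f,%.2f,0,0,0,0,0.1]"%(r[0],r[1]),end=",")
    print()
E
```

```text
clock: 2.65
ee_pos: [0.5778, -0.2049, 0.1525]
ee_rot: [0.0, 0.75, -0.662, -0.0]
contact_force: [-0.3, -0.8, 0.2]
width: 0.0369
grip_force: 0.0
[0.   0.04 0.02 0.   0.   0.  ] [-0.27 -0.85  0.17]
-0.005789461612347991 0.050835395044771324
[-0.01,0.19,0,0,0,0,0.1],[-0.04,0.38,0,0,0,0,0.1],[-0.10,0.56,0,0,0,0,0.1],[-0.17,0.74,0,0,0,0,0.1],[-0.27,0.91,0,0,0,0,0.1],[-0.38,1.06,0,0,0,0,0.1],[-0.51,1.20,0,0,0,0,0.1],[-0.66,1.33,0,0,0,0,0.1],[-0.82,1.43,0,0,0,0,0.1],[-0.99,1.52,0,0,0,0,0.1],
[-0.18,0.07,0,0,0,0,0.1],[-0.36,0.12,0,0,0,0,0.1],[-0.55,0.14,0,0,0,0,0.1],[-0.75,0.14,0,0,0,0,0.1],[-0.94,0.13,0,0,0,0,0.1],[-1.12,0.09,0,0,0,0,0.1],[-1.31,0.02,0,0,0,0,0.1],[-1.48,-0.06,0,0,0,0,0.1],[-1.64,-0.16,0,0,0,0,0.1],[-1.79,-0.28,0,0,0,0,0.1],
[-0.14,-0.14,0,0,0,0,0.1],[-0.25,-0.29,0,0,0,0,0.1],[-0.35,-0.45,0,0,0,0,0.1],[-0.44,-0.62,0,0,0,0,0.1],[-0.50,-0.80,0,0,0,0,0.1],[-0.54,-0.99,0,0,0,0,0.1],[-0.56,-1.18,0,0,0,0,0.1],[-0.55,-1.37,0,0,0,0,0.1],[-0.53,-1.56,0,0,0,0,0.1],[-0.48,-1.75,0,0,0,0,0.1],
[0.07,-0.18,0,0,0,0,0.1],[0.16,-0.35,0,0,0,0,0.1],[0.26,-0.51,0,0,0,0,0.1],[0.39,-0.65,0,0,0,0,0.1],[0.53,-0.78,0,0,0,0,0.1],[0.69,-0.90,0,0,0,0,0.1],[0.85,-0.99,0,0,0,0,0.1],[1.03,-1.06,0,0,0,0,0.1],[1.21,-1.12,0,0,0,0,0.1],[1.40,-1.15,0,0,0,0,0.1],
[0.19,-0.01,0,0,0,0,0.1],[0.38,0.00,0,0,0,0,0.1],[0.57,0.03,0,0,0,0,0.1],[0.75,0.09,0,0,0,0,0.1],[0.93,0.16,0,0,0,0,0.1],[1.10,0.26,0,0,0,0,0.1],[1.25,0.37,0,0,0,0,0.1],[1.39,0.50,0,0,0,0,0.1],[1.52,0.65,0,0,0,0,0.1],[1.62,0.81,0,0,0,0,0.1],
[0.09,0.17,0,0,0,0,0.1],[0.16,0.35,0,0,0,0,0.1],[0.20,0.54,0,0,0,0,0.1],[0.23,0.73,0,0,0,0,0.1],[0.23,0.92,0,0,0,0,0.1],[0.21,1.11,0,0,0,0,0.1],[0.17,1.29,0,0,0,0,0.1],[0.11,1.48,0,0,0,0,0.1],[0.03,1.65,0,0,0,0,0.1],[-0.08,1.81,0,0,0,0,0.1],
```

```bash
python3 -m handwheel '[[[0,0,0,0,0,0,0.1],[0,0,0,0,0,0,0.1],[0,0,0,0,0,0,0.1],[0,0,0,0,0,0,0.1],[0,0,0,0,0,0,0.1]]]' 20
python3 -m handwheel '[[[-0.01,0.19,0,0,0,0,0.1],[-0.04,0.38,0,0,0,0,0.1],[-0.10,0.56,0,0,0,0,0.1],[-0.17,0.74,0,0,0,0,0.1],[-0.27,0.91,0,0,0,0,0.1],[-0.38,1.06,0,0,0,0,0.1],[-0.51,1.20,0,0,0,0,0.1],[-0.66,1.33,0,0,0,0,0.1],[-0.82,1.43,0,0,0,0,0.1],[-0.99,1.52,0,0,0,0,0.1]]]'
```

```text
clock: 3.15
ee_pos: [0.5777, -0.2049, 0.1524]
ee_rot: [0.0, 0.75, -0.662, -0.0]
contact_force: [-0.5, -0.2, 0.4]
width: 0.0191
grip_force: 20.0
clock: 4.15
ee_pos: [0.5296, -0.1805, 0.1525]
ee_rot: [-0.001, 0.75, -0.662, 0.001]
contact_force: [6.7, 2.5, -5.4]
width: 0.0188
grip_force: 20.0
```

```bash
python3 -m handwheel '[[[-0.18,0.07,0,0,0,0,0.1],[-0.36,0.10,0,0,0,0,0.1],[-0.55,0.12,0,0,0,0,0.1],[-0.75,0.12,0,0,0,0,0.1],[-0.94,0.10,0,0,0,0,0.1],[-1.12,0.06,0,0,0,0,0.1],[-1.31,-0.01,0,0,0,0,0.1],[-1.48,-0.09,0,0,0,0,0.1],[-1.64,-0.19,0,0,0,0,0.1],[-1.79,-0.31,0,0,0,0,0.1]]]'
python3 - <<'E'
from h import *
d=robot.observe()["ee_pos"]-AX;print(np.arctan2(-d@XG,-d@YG),np.hypot(d@XG,d@YG))
E
```

```text
clock: 5.15
ee_pos: [0.5313, -0.1272, 0.1525]
ee_rot: [0.0, 0.75, -0.662, 0.0]
contact_force: [2.5, -5.1, -3.9]
width: 0.0191
grip_force: 20.0
2.2952234318939997 0.048385842711102946
```

```bash
python3 -m handwheel '[[[-0.14,-0.14,0,0,0,0,0.1],[-0.25,-0.29,0,0,0,0,0.1],[-0.35,-0.45,0,0,0,0,0.1],[-0.44,-0.62,0,0,0,0,0.1],[-0.50,-0.80,0,0,0,0,0.1],[-0.54,-0.99,0,0,0,0,0.1],[-0.56,-1.18,0,0,0,0,0.1],[-0.55,-1.37,0,0,0,0,0.1],[-0.53,-1.56,0,0,0,0,0.1],[-0.48,-1.75,0,0,0,0,0.1]]]'
python3 - <<'E'
from h import *
d=robot.observe()["ee_pos"]-AX;print(np.arctan2(-d@XG,-d@YG),np.hypot(d@XG,d@YG))
E
python3 -m handwheel '[[[0.07,-0.18,0,0,0,0,0.1],[0.16,-0.35,0,0,0,0,0.1],[0.26,-0.51,0,0,0,0,0.1],[0.39,-0.65,0,0,0,0,0.1],[0.53,-0.78,0,0,0,0,0.1],[0.69,-0.90,0,0,0,0,0.1],[0.85,-0.99,0,0,0,0,0.1],[1.03,-1.06,0,0,0,0,0.1],[1.21,-1.12,0,0,0,0,0.1],[1.40,-1.15,0,0,0,0,0.1]]]'
python3 - <<'E'
from h import *
d=robot.observe()["ee_pos"]-AX;print(np.arctan2(-d@XG,-d@YG),np.hypot(d@XG,d@YG))
E
```

```text
clock: 6.15
ee_pos: [0.582, -0.1057, 0.1524]
ee_rot: [0.0, 0.75, -0.662, -0.0]
contact_force: [-1.5, -2.3, 0.2]
width: 0.0191
grip_force: 20.0
-2.80023416067438 0.049969245629571724
clock: 7.15
ee_pos: [0.6217, -0.1436, 0.1525]
ee_rot: [-0.0, 0.75, -0.662, 0.0]
contact_force: [-0.2, 2.8, -0.6]
width: 0.0191
grip_force: 20.0
-1.6603510251608364 0.05166599885141601
```

```bash
python3 -m handwheel '[[[0.19,-0.01,0,0,0,0,0.1],[0.38,0.00,0,0,0,0,0.1],[0.57,0.03,0,0,0,0,0.1],[0.75,0.09,0,0,0,0,0.1],[0.93,0.16,0,0,0,0,0.1],[1.10,0.26,0,0,0,0,0.1],[1.25,0.37,0,0,0,0,0.1],[1.39,0.50,0,0,0,0,0.1],[1.52,0.65,0,0,0,0,0.1],[1.62,0.81,0,0,0,0,0.1]]]'
python3 - <<'E'
from h import *
d=robot.observe()["ee_pos"]-AX;print(np.arctan2(-d@XG,-d@YG),np.hypot(d@XG,d@YG))
E
python3 -m handwheel '[[[0.09,0.17,0,0,0,0,0.1],[0.16,0.35,0,0,0,0,0.1],[0.20,0.54,0,0,0,0,0.1],[0.23,0.73,0,0,0,0,0.1],[0.23,0.92,0,0,0,0,0.1],[0.21,1.11,0,0,0,0,0.1],[0.17,1.29,0,0,0,0,0.1],[0.11,1.48,0,0,0,0,0.1],[0.03,1.65,0,0,0,0,0.1],[-0.08,1.81,0,0,0,0,0.1]]]'
python3 - <<'E'
from h import *
d=robot.observe()["ee_pos"]-AX;print(np.arctan2(-d@XG,-d@YG)+2*np.pi,np.hypot(d@XG,d@YG))
E
```

```text
clock: 8.15
ee_pos: [0.6028, -0.195, 0.1526]
ee_rot: [0.0, 0.75, -0.662, 0.0]
contact_force: [2.7, -0.9, -1.9]
width: 0.0189
grip_force: 20.0
-0.5382777087957799 0.05141454617636981
clock: 9.15
ee_pos: [0.5487, -0.1987, 0.1525]
ee_rot: [-0.0, 0.75, -0.662, 0.0]
contact_force: [8.9, -5.7, -4.4]
width: 0.0192
grip_force: 20.0
6.878692818763085 0.04956272623967714
```

```bash
python3 -m handwheel '[[[-0.06,0.08,0,0,0,0,0.1],[-0.06,0.08,0,0,0,0,0.1],[-0.06,0.08,0,0,0,0,0.1]]]'
python3 - <<'E'
from h import *
np.set_printoptions(precision=2,suppress=True)
s=robot.observe();d=s["ee_pos"]-AX;print(np.arctan2(-d@XG,-d@YG)+2*np.pi,np.hypot(d@XG,d@YG))
# release then up, then above bar
bar=HINGE-.26*XG+.003*Z; print(bar)
up=s["ee_pos"]+[0,0,.08]
print(rel(up,toolR()),rel([bar[0],bar[1],.235],toolR()))
E
```

```text
clock: 9.45
ee_pos: [0.5487, -0.1983, 0.1528]
ee_rot: [-0.001, 0.75, -0.662, 0.002]
contact_force: [10.4, -9.2, -8.9]
width: 0.0189
grip_force: 20.0
6.880978906923021 0.049211341019955536
[0.44 0.02 0.12]
[ 0.01 -0.01 -2.67 -0.03 -0.02  0.01] [-7.83  2.72 -2.77 -0.03 -0.02  0.01]
```

```bash
python3 -m handwheel '[[[0.02,-0.03,0,0,0,0,0.45],[0.02,-0.03,0,0,0,0,0.45],[0.02,-0.03,0,0,0,0,0.45],[0.02,-0.03,0,0,0,0,0.45],[0.02,-0.03,-0.8,0,0,0,0.45],[0.02,-0.03,-2,0,0,0,0.45],[0.02,-0.03,-3,0,0,0,0.45],[0.02,-0.03,-3,0,0,0,0.45]]]'
python3 -m handwheel '[[[-7.83,2.72,-0.1,0,0,0,0.45],[-7.83,2.72,-0.1,0,0,0,0.45],[-7.83,2.72,-0.1,0,0,0,0.45],[-7.83,2.72,-0.1,0,0,0,0.45],[-7.83,2.72,-0.1,0,0,0,0.45],[-7.83,2.72,-0.1,0,0,0,0.45],[-7.83,2.72,-0.1,0,0,0,0.45]]]'
python3 - <<'E'
from h import *
np.set_printoptions(precision=2,suppress=True)
s=robot.observe(); bar=HINGE-.26*XG+.003*Z
print(rel([bar[0],bar[1],.235],toolR()), rel([bar[0],bar[1],.112],toolR()))
c=optics.calibration("top");b=optics.snapshot("top");cv2.imwrite("pics/top1.png",b[120:275,225:415,::-1]); 
b=optics.snapshot("side"); w=optics.snapshot("wrist")
cv2.imwrite("pics/m1.png",np.hstack([cv2.resize(b[100:230,200:360],(400,325)),cv2.resize(w,(400,325))])[:,:,::-1])
E
```

```text
clock: 10.25
ee_pos: [0.5494, -0.1983, 0.2475]
ee_rot: [-0.002, 0.75, -0.662, 0.003]
contact_force: [0.6, -0.5, 0.4]
width: 0.0395
grip_force: 0.0
clock: 10.95
ee_pos: [0.4366, 0.0264, 0.2457]
ee_rot: [-0.0, 0.751, -0.66, 0.0]
contact_force: [0.1, -0.8, 0.9]
width: 0.0396
grip_force: 0.0
[ 0.06 -0.04  0.36 -0.01  0.    0.03] [ 0.06 -0.03  4.46 -0.01  0.    0.03]
```

View pics/m1.png

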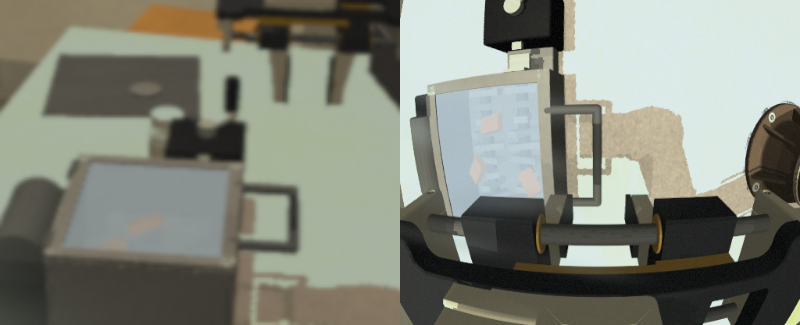

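```bash
python3 -m handwheel '[[[0.06,-0.04,1.5,0,0,0,0.45],[0.06,-0.04,2.8,0,0,0,0.45],[0.06,-0.04,3.8,0,0,0,0.45],[0.06,-0.04,4.3,0,0,0,0.45],[0.06,-0.04,4.5,0,0,0,0.45],[0.06,-0.04,4.5,0,0,0,0.05],[0.06,-0.04,4.5,0,0,0,0.05],[0.06,-0.04,4.5,0,0,0,0.05],[0.06,-0.04,4.5,0,0,0,0.05],[0.06,-0.04,4.5,0,0,0,0.05]]]' 25
python3 -m handwheel '[[[0,0,0,0,0,0,0.05],[0,0,0,0,0,0,0.05]]]' 25
python3 - <<'E'
from h import *
np.set_printoptions(precision=2,suppress=True)
s=robot.observe();p0=s["ee_pos"];print(s["joint_pos"],rel(p0,toolR()))
# TCP relative to hinge in the guard frame; raise by t with tool turning k*t
def pose(t,k):
    a=R.from_rotvec(t*YG); bar=p0+np.array([0,0,.011])
    b=HINGE+a.apply(bar-HINGE); Rt=toolR(k*t); return b+.011*Rt.apply([0,0,1]),Rt
for k in(1,.8):
  for t in(.05,.785):
    print(k,t,pose(t,k)[0],rel(*pose(t,k)))
E
```

```text
clock: 12.1
ee_pos: [0.4389, 0.0237, 0.111]
ee_rot: [-0.001, 0.75, -0.662, 0.0]
contact_force: [-1.0, -0.9, 0.7]
width: 0.0071
grip_force: 0.0
clock: 12.3
ee_pos: [0.4386, 0.0236, 0.1106]
ee_rot: [-0.0, 0.75, -0.662, 0.0]
contact_force: [1.0, -0.0, -0.3]
width: 0.0045
grip_force: 0.0
[ 0.51  0.06 -0.62 -0.   -0.89 -0.38] [ 0.  0.  0. -0.  0.  0.]
1 0.05 [0.44 0.02 0.12] [-0.    0.   -0.43 -0.36  0.    0.  ]
1 0.785 [0.51 0.03 0.3 ] [ 0.   -2.31 -6.21 -5.62 -0.    0.  ]
0.8 0.05 [0.44 0.02 0.12] [-0.    0.   -0.43 -0.29  0.    0.  ]
0.8 0.785 [0.51 0.03 0.3 ] [ 0.   -2.36 -6.17 -4.5  -0.    0.  ]
```

The fingers closed past 12 mm, so they missed the bar. I'll look again.

```bash
python3 - <<'E'
from h import *
b=optics.snapshot("side"); w=optics.snapshot("wrist"); t=optics.snapshot("top")
cv2.imwrite("pics/m2.png",np.vstack([np.hstack([cv2.resize(b[130:230,260:360],(400,300),interpolation=2),cv2.resize(w,(400,300))]),np.hstack([cv2.resize(t[190:290,230:363],(400,300),interpolation=2),cv2.resize(w[150:350,150:416],(400,300))])])[:,:,::-1])
E
```

```text
(no output)
```

View pics/m2.png

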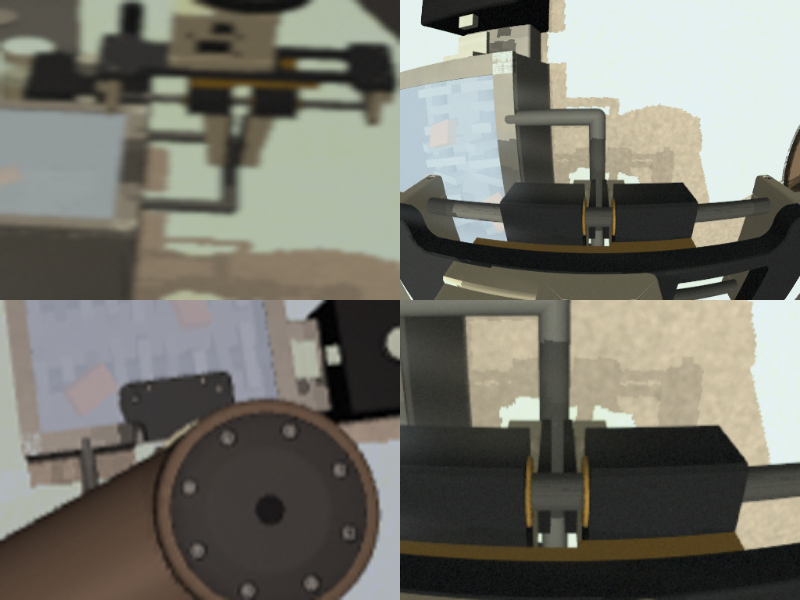

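```bash
python3 - <<'E'
from h import *
np.set_printoptions(precision=1,suppress=True)
def proj(n,P):
    c=optics.calibration(n);v=rot(c["orientation"]).inv().apply(np.array(P)-c["origin"]);K=c["camera_matrix"]
    if n=="wrist":
        th=np.arctan2(np.hypot(v[0],v[1]),v[2]);u=v[:2]/np.hypot(v[0],v[1]); return K[:2,2]+K[0,0]*th*u
    return (K@(v/v[2]))[:2]
s=robot.observe();p=s["ee_pos"];r=rot(s["ee_rot"]);print(p,s["width"],s["grip_force"],r.as_matrix())
bar=HINGE-.26*XG+.003*Z
for nm,P in(("tip",p+r.apply([0,0,.008])),("grasp",p-r.apply([0,0,.011])),("barL",bar+.06*YG),("bar",bar),("barR",bar-.06*YG)):
    a=proj("side",P);b=proj("wrist",P);print(nm,P*1000,"side crop",(a-[260,130])*[4,3],"wrist",b*[400/512,300/384]+[400,0],"wristcrop",(b-150)*1.5+[400,300])
E
```

```text
[0.4 0.  0.1] 0.004356003298136467 0.0 [[ 0.1 -1.   0. ]
 [-1.  -0.1  0. ]
 [-0.  -0.  -1. ]]
tip [438.6  23.6 102.5] side crop [226.8 185.7] wrist [599.4 176.4] wristcrop [557.9 413.7]
grasp [438.6  23.6 121.5] side crop [229.  168.6] wrist [599.6 185.7] wristcrop [558.1 431.6]
barL [430.6  84.4 123. ] side crop [230.  203.8] wrist [599.8 246.7] wristcrop [558.7 548.7]
bar [438.   24.8 123. ] side crop [229.7 168. ] wrist [600.1 188.1] wristcrop [559.1 436.1]
barR [445.4 -34.7 123. ] side crop [229.6 135.2] wrist [600.3 111.2] wristcrop [559.6 288.5]
```

```bash
python3 -m handwheel '[[[0,0,0,0,0,0,0],[0,0,0,0,0,0,0],[0,0,0,0,0,0,0]]]' 25
python3 - <<'E'
from h import *
w=optics.snapshot("wrist"); b=optics.snapshot("side")
cv2.imwrite("pics/m3.png",np.hstack([cv2.resize(w[185:285,215:295],(400,500),interpolation=2),cv2.resize(b[145:195,297:337],(400,500),interpolation=2)])[:,:,::-1])
E
```

```text
clock: 12.75
ee_pos: [0.4386, 0.0235, 0.1104]
ee_rot: [0.0, 0.75, -0.662, -0.0]
contact_force: [0.8, -0.1, 0.9]
width: 0.0003
grip_force: 0.0
```

View pics/m3.png

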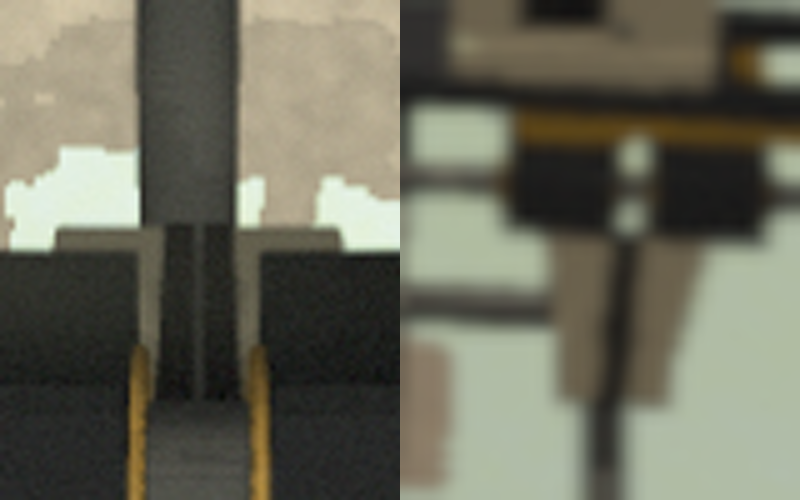

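The wrist view in the left half shows the shut pads meeting at crop (200,230–400), with the bar at (190,100) passing underneath them. In the side view on the right, the tips end at crop (610,400), level with the bar or above it. So the fingers look higher than the reported TCP says. I'll measure the tip height.

```bash
python3 - <<'E'
from h import *
s=robot.observe();p=s["ee_pos"]
def cast(o,d,y): # onto plane YG coordinate = y
    t=(y-o@YG)/(d@YG); return o+t*d
o,d=ray(optics.calibration("side"),(317.5,185)); print("side tip",cast(o,d,p@YG+.0095),cast(o,d,p@YG))
c=optics.calibration("wrist");K=c["camera_matrix"]
v=np.array([255,230.6])-K[:2,2]; th=np.hypot(*v)/K[0,0]; d=np.r_[np.sin(th)*v/np.hypot(*v),np.cos(th)]
d=rot(c["orientation"]).apply(d); print("wrist tip",cast(c["origin"],d,p@YG-.0095),cast(c["origin"],d,p@YG),p)
# bar seen by the wrist camera where it goes under (row 228, col 253.5): on the plane of its x
v=np.array([215+190/5,185+220/5])-K[:2,2]; 
E
```

```text
side tip [0.43749007 0.03292818 0.13129158] [0.43818349 0.0234411  0.12542417]
wrist tip [0.44006669 0.01410231 0.13202054] [0.43878805 0.02351645 0.11055449] [0.43857132 0.02348943 0.11046441]
```

Both views put the fingertips at z ≈ 0.132, which is 21 mm behind the reported TCP instead of 8 mm ahead. The real grasp point is therefore about 40 mm behind the TCP. I'll open, go down 29 mm and close.

```bash
python3 -m handwheel '[[[0,0,-0.3,0,0,0,0.45],[0,0,-0.3,0,0,0,0.45],[0,0,-0.3,0,0,0,0.45],[0,0,-0.3,0,0,0,0.45],[0,0,-0.3,0,0,0,0.45],[0,0,-0.3,0,0,0,0.45],[0,0,0.3,0,0,0,0.45],[0,0,0.7,0,0,0,0.45],[0,0,0.97,0,0,0,0.45],[0,0,0.97,0,0,0,0.45]]]' 25
python3 -m handwheel '[[[0,0,0,0,0,0,0],[0,0,0,0,0,0,0],[0,0,0,0,0,0,0],[0,0,0,0,0,0,0],[0,0,0,0,0,0,0],[0,0,0,0,0,0,0],[0,0,0,0,0,0,0]]]' 25
python3 - <<'E'
from h import *
np.set_printoptions(precision=2,suppress=True)
s=robot.observe();p0=s["ee_pos"];r0=rot(s["ee_rot"])
bar=p0+np.array([0,0,.040])
for k in(1,.8):
  a=None
  for t in np.arange(0,.786,.0785):
    Rt=toolR(k*t); P=HINGE+R.from_rotvec(t*YG).apply(bar-HINGE)+.04*Rt.apply([0,0,1])
    print(k,"%.3f"%t,rel(P,Rt,s))
E
```

```text
clock: 13.85
ee_pos: [0.4379, 0.0232, 0.0804]
ee_rot: [0.001, 0.75, -0.662, -0.0]
contact_force: [0.5, 0.3, 0.3]
width: 0.0398
grip_force: 0.0
clock: 14.55
ee_pos: [0.4399, 0.0239, 0.0819]
ee_rot: [-0.001, 0.75, -0.662, 0.001]
contact_force: [5.5, -1.5, -2.1]
width: 0.011
grip_force: 25.0
1 0.000 [ 0.    0.   -0.   -0.02  0.    0.01]
1 0.079 [-0.    0.07 -0.68 -0.58  0.    0.01]
1 0.157 [-0.    0.09 -1.36 -1.14  0.    0.01]
1 0.235 [-0.    0.05 -2.04 -1.7   0.    0.01]
1 0.314 [-0.   -0.03 -2.72 -2.27  0.    0.01]
1 0.393 [-0.   -0.18 -3.39 -2.83  0.    0.01]
1 0.471 [-0.   -0.37 -4.04 -3.39  0.    0.01]
1 0.549 [-0.   -0.61 -4.68 -3.95  0.    0.01]
1 0.628 [-0.   -0.91 -5.3  -4.52  0.    0.01]
1 0.707 [-0.   -1.25 -5.89 -5.08 -0.    0.01]
1 0.785 [-0.   -1.64 -6.45 -5.64 -0.    0.01]
0.8 0.000 [ 0.    0.   -0.   -0.02  0.    0.01]
0.8 0.079 [-0.    0.05 -0.68 -0.47  0.    0.01]
0.8 0.157 [-0.    0.05 -1.36 -0.92  0.    0.01]
0.8 0.235 [-0.   -0.01 -2.03 -1.37  0.    0.01]
0.8 0.314 [-0.   -0.12 -2.7  -1.82  0.    0.01]
0.8 0.393 [-0.   -0.27 -3.35 -2.27  0.    0.01]
0.8 0.471 [-0.   -0.48 -3.99 -2.72  0.    0.01]
0.8 0.549 [-0.   -0.74 -4.61 -3.17  0.    0.01]
0.8 0.628 [-0.   -1.05 -5.21 -3.62  0.    0.01]
0.8 0.707 [-0.   -1.4  -5.78 -4.07  0.    0.01]
0.8 0.785 [-0.   -1.8  -6.32 -4.52  0.    0.01]
```

The bar is gripped (width 11 mm, 25 N). Now a gentle first lift to about 9°.

```bash
python3 -m handwheel '[[[0,0.03,-0.34,-0.28,0,0,0],[0,0.07,-0.68,-0.56,0,0,0],[0,0.08,-1.02,-0.84,0,0,0],[0,0.09,-1.36,-1.12,0,0,0],[0,0.09,-1.36,-1.12,0,0,0]]]' 25
cat >> h.py <<'E'
def guard_now(s):
    b=s["ee_pos"]-.04*rot(s["ee_rot"]).apply([0,0,1])-HINGE; return np.arctan2(b[2],-b@XG), np.hypot(b[2],b@XG)
def plan(ts,L,s):
    t0=0; 
    for t in ts:
        Rt=toolR(t); P=HINGE+R.from_rotvec(t*YG).apply(-L*XG+.003*Z)+YG*((s["ee_pos"]-HINGE)@YG)+.04*Rt.apply([0,0,1]); print("%.3f"%t,rel(P,Rt,s))
E
python3 - <<'E'
from h import *
np.set_printoptions(precision=2,suppress=True)
s=robot.observe();print(guard_now(s),s["joint_pos"]);plan(np.linspace(.157,.5,10),.26,s)
E
```

```text
clock: 15.05
ee_pos: [0.437, 0.0235, 0.1226]
ee_rot: [0.058, 0.747, -0.66, -0.052]
contact_force: [3.4, -0.9, -2.9]
width: 0.011
grip_force: 25.0
(np.float64(0.16388767011562183), np.float64(0.25836903953282825)) [ 0.46  0.15 -0.47 -0.06 -1.1  -0.3 ]
0.157 [-0.    0.06 -0.04 -0.01  0.    0.  ]
0.195 [-0.    0.1  -0.37 -0.28  0.    0.  ]
0.233 [-0.    0.12 -0.7  -0.55  0.    0.  ]
0.271 [-0.    0.14 -1.04 -0.82  0.    0.  ]
0.309 [-0.    0.14 -1.37 -1.1   0.    0.  ]
0.348 [-0.    0.13 -1.7  -1.37  0.    0.  ]
0.386 [-0.    0.11 -2.04 -1.64  0.    0.  ]
0.424 [-0.    0.07 -2.37 -1.92  0.    0.  ]
0.462 [-0.    0.02 -2.7  -2.19  0.    0.  ]
0.500 [-0.   -0.04 -3.03 -2.46  0.    0.  ]
```

```bash
python3 -m handwheel '[[[0,0.04,-0.35,-0.28,0,0,0],[0,0.06,-0.68,-0.55,0,0,0],[0,0.08,-1.02,-0.82,0,0,0],[0,0.08,-1.35,-1.1,0,0,0],[0,0.07,-1.68,-1.37,0,0,0],[0,0.05,-2.02,-1.64,0,0,0],[0,0.01,-2.35,-1.92,0,0,0],[0,-0.04,-2.68,-2.19,0,0,0],[0,-0.1,-3.01,-2.46,0,0,0],[0,-0.1,-3.01,-2.46,0,0,0]]]' 25
python3 - <<'E'
from h import *
np.set_printoptions(precision=2,suppress=True)
s=robot.observe();print(guard_now(s),s["joint_pos"]);plan(np.linspace(.5,.785,9),guard_now(s)[1],s)
E
```

```text
clock: 16.05
ee_pos: [0.4525, 0.0254, 0.21]
ee_rot: [0.186, 0.726, -0.641, -0.164]
contact_force: [-2.0, -0.3, -0.8]
width: 0.0111
grip_force: 25.0
(np.float64(0.5049150633749253), np.float64(0.2585926222937192)) [ 0.38  0.34 -0.07 -0.12 -1.65 -0.23]
0.500 [ 0.   -0.   -0.06  0.02 -0.   -0.  ]
0.536 [ 0.    0.04 -0.37 -0.24 -0.   -0.  ]
0.571 [ 0.    0.06 -0.67 -0.49 -0.   -0.  ]
0.607 [ 0.    0.08 -0.98 -0.75 -0.   -0.  ]
0.643 [ 0.    0.09 -1.29 -1.   -0.   -0.  ]
0.678 [ 0.    0.08 -1.6  -1.26 -0.   -0.  ]
0.714 [ 0.    0.07 -1.91 -1.51 -0.   -0.  ]
0.749 [ 0.    0.04 -2.22 -1.77 -0.   -0.  ]
0.785 [ 0.    0.   -2.53 -2.02 -0.   -0.  ]
```

```bash
python3 -m handwheel '[[[0,0.04,-0.34,-0.25,0,0,0],[0,0.06,-0.65,-0.5,0,0,0],[0,0.08,-0.96,-0.75,0,0,0],[0,0.08,-1.27,-1,0,0,0],[0,0.08,-1.58,-1.26,0,0,0],[0,0.07,-1.89,-1.51,0,0,0],[0,0.04,-2.2,-1.77,0,0,0],[0,0,-2.5,-2.02,0,0,0],[0,0,-2.5,-2.02,0,0,0],[0,0,-2.5,-2.02,0,0,0]]]' 25
python3 -m handwheel '[[[0,0,0,0,0,0,0],[0,0,0,0,0,0,0],[0,0,0,0,0,0,0],[0,0,0,0,0,0,0],[0,0,0,0,0,0,0]]]' 25
python3 - <<'E'
from h import *
s=robot.observe();print(guard_now(s),s["joint_pos"],abs(s["qvel"]).max())
b=optics.snapshot("side");t=optics.snapshot("top")
cv2.imwrite("pics/fin.png",np.hstack([cv2.resize(b[100:280,180:380],(400,360)),cv2.resize(t[120:300,225:425],(400,360))])[:,:,::-1])
E
```

```text
clock: 17.05
ee_pos: [0.4877, 0.0297, 0.2759]
ee_rot: [0.286, 0.693, -0.612, -0.252]
contact_force: [-1.2, -0.7, -2.1]
width: 0.0112
grip_force: 25.0
clock: 17.55
ee_pos: [0.4885, 0.0299, 0.2767]
ee_rot: [0.285, 0.693, -0.612, -0.252]
contact_force: [0.2, 1.2, -1.6]
width: 0.011
grip_force: 25.0
(np.float64(0.7962332624948553), np.float64(0.2589291024511944)) [ 0.33253913  0.53742154  0.26181112 -0.1657848  -2.05986173 -0.22710909] 0.0026098153027336924
```

View pics/fin.png

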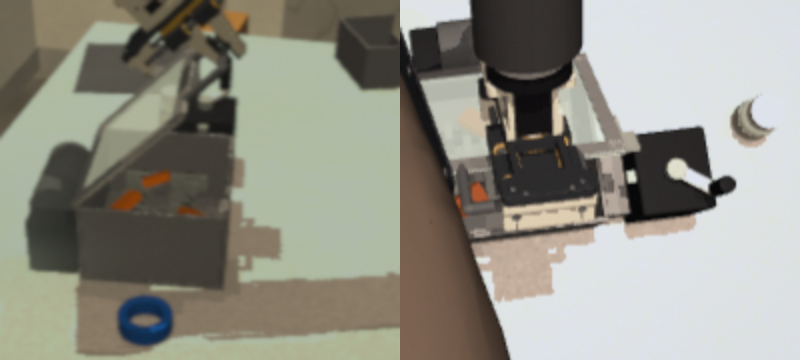

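The side view shows the guard raised to about 45°, with its handle in the gripper at (200,75). The top view shows the crank knob at (722,184), just past its starting direction, which is the stop. The jar at (755,118) and the tyre are undisturbed. The arm is steady, so I'm handing in.

```bash
python3 -c "
from rig import robot
print(robot.close_job())"
```

```text
the job is handed in; nothing more can be done
None
```

I wound the crank to its stop (about 6.88 rad) and raised the guard to about 45° (0.785 rad), then handed the job in with the gripper still holding it steady at 25 N; no verdict came back.

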